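# Snap the colour chart into the comparator clip

## Robot

A 6-joint arm with a two-finger parallel gripper is mounted at the origin on the work surface. World frame = base frame: x ahead of the robot, y to its left, z up, the work surface at z = 0. Lengths are in m, angles in rad, forces in N, time in s.
With the tool pointing down it reaches from about 0.25 to 0.775 m from the base axis. Payload 8.9 kg.
Tool frame: the origin (TCP) lies on the centre line of the jaws, within the pads' length; the fingertips stand 25 mm ahead of it and the grasp point (between the pads) lies 6 mm ahead of it; z points along the fingers, y is the line along which they close (so a half turn about z gives the same grasp; the last joint's range is limited). The gripper opens to 85 mm and grips with 20 to 120 N. Pads are 22 mm wide; open, the fingers measure 114 mm over their backs; the gripper's body (76 mm by 85 mm) begins 54 mm behind the grasp point. The pads swing forward as they close: fully open they stand 13 mm farther back than shut.
Start: joints at [1.045, 0.291, -0.153, 1.127, 0, 1.431], TCP at [0.198, 0.486, 0.233] pointing down, gripper open.
Joint ranges: [-2.52, 2.52], [-0.91, 1.74], [-1.3, 1.37], [-1.96, 2.02], [-1.52, 1.47], [-3.14, 3.14]. Speed limits (rad/s): [2.22, 2.22, 2.79, 3.14, 3.14, 3.14].

## Interface

Orientations are given as a 3x3 rotation matrix whose columns are the frame's x, y, z axes.
In Python, from workcell import monitor, eyes, ticket gives the robot as it stands.
- The arm moves only by the tool apply_moves, never from a script. Its arguments are lists of equal length, an entry for each row: "translation": the shift along the tool's x, y, z in cm, a list of three; "spin": the turn about the tool's z in degrees; "jaw": the closure, from -1 (fully open) to 1 (shut). In form: {"translation": [[dx, dy, dz], ...], "spin": [spin, ...], "jaw": [jaw, ...]}. A call has 1 to 8 rows; each row shifts and turns the commanded pose from where the row before left it, along the tool's axes as they then stand; what a row does not reach is not made up. A row lasts 1/10 s, in which the tool goes at most 50 mm and 8.59 degrees, less where a joint would pass 70% of its speed; a pose out of reach is approached as far as the arm can. A call is refused whole if a number of a shift passes 5 or a number of a turn 8.59, either way. A call with a gripper value outside its range is refused whole. The fingers move at their own pace and stop on an object; "newtons" is the grip in N (left out, the last holds). Time passes only in rows, so rows that do not move let the fingers close. It gives the time, the measured TCP pose, the force, the opening and the grip force at its end, in the units of the state.
- monitor.get_obs(): the state, without advancing time (a new reading comes with each control period).
- eyes.capture(name): name is "scene" or "top" or "wrist"; returns a dict with "pixels" (420x560x3 uint8, red, green, blue), "mtx" (3x3 intrinsics, pixels), "k1" (the pictures are not rectified: a ray, as slopes to the right and down, at radius r is drawn at 1 + k1 r^2 times it, then the intrinsics apply), "R" (3x3) and "t" (3): a world point X has camera coordinates R X + t. Camera axes: x right, y down, z forward; pixel columns grow to the right and rows downward; lengths in m; the calibration is good to about 2 mm. A picture is of the moment at which its call begins. There is no depth.
- ticket.finish_job(): hands the job in; it is judged then, once.
The state is a dict: "clock": time; "q": joint angles; "joint_vel": joint speeds; "joint_torque": joint torques, N m; "eef_pos": TCP position; "ee_rot": TCP orientation; "contact_force": force on the tool from outside, world axes, zero at the start; "torque": the same for the moment, N m; "grip_width": finger opening in m; "grasp_force": force on a finger pad.
Only numpy, scipy, OpenCV 4.12 (cv2) and the standard library are available. Lean on these libraries where they do the work, as an engineer would, in place of code of your own. Each camera call takes 0.05 s, during which the arm holds its last target. There are 200 camera calls.

## Task

Take the pink colour chart out of the storage rack and press its beaded lower edge straight down into the sprung clip of the white comparator stand, centred along the clip and with the colour patches facing the vials, until it has snapped in and sits fully home. Bed it on the seat with a firm final push of 20 to 30 N, held for half a second, but never ram it (the chart is brittle: 45 N breaks it); then let go. Leave the green chart, the two vials and the red-lidded cup where they are.

Things in the scene. Friction and masses are not known exactly. Their poses are not given: they have to be found in the camera images.
- pink_chart: The pink colour chart, about 0.14 kg: white sheet 120 mm wide (y), 112 tall (z), 5 thick (x), five pink patches on its +x face. Lower edge: a round bead 7 mm across (z 0 to 7) under a neck 3 mm thick (z 7 to 20). Origin: middle of the bead's underside. Starts upright, bead down, a degree or two loose, in either rack slot, patches facing rack +x.
- pink_chart_grip (a point): Centre of the pink chart's magenta grip rail, which forms its top: 10 mm thick (x), 120 mm long (y), 24 mm tall (z); 100 mm above the chart's origin. Axes as the chart's.
- pink_chart_left (a point): The +y end of the pink chart's bead, 60 mm from its middle, on the bead's centre line (3.5 mm up). Axes as the chart's.
- green_chart: The other chart, same shape and origin, green and yellow patches and a green grip rail; it stays in the other slot.
- rack: Grey storage rack fixed to the table, 140 x 140 mm, origin at the centre of its underside, z up. Two slots run along its y at x = -35 and +35 mm; slot floor 10 mm above the table, slot walls up to 50 mm, slots 8.5 mm wide and 124 mm long.
- stand: White comparator stand fixed to the table; base plate 160 x 160 x 16 mm, x -65 to +95 mm, y -80 to +80 mm; origin on its underside below the clip's hinge, z up. Two cheeks at y = +-73 mm rise to 58 mm and carry the clip head, whose hinge runs along y, 45 mm up. The vials stand on the +x part of the base.
- cliphead (a joint): Lean of the aluminium clip head, rad: 0 would be upright, positive leans its top towards the stand's -x (towards the robot). Set by stiff friction (3 N m); starts between 0.25 and 0.5 and stays as set.
- clip_seat (a point): Centre of the clip's seat, the flat face where the bead rests when home, 12 mm above the hinge axis. Turns with the clip head: z points out of the clip (the fitted chart's z), y along the clip, x to the vials' side (the fitted chart's x). Two aluminium back posts at y = +-44 mm, front face at x = -5 mm, rise 72 mm above the seat, tips turned back; the fitted chart leans on them.
- clip_mouth (a point): Middle of the clip's mouth, 30 mm above the seat along its z, same axes. Two orange sprung jaws, y -32 to +32 mm, flare from a mouth about 17 mm wide down to round nibs 9.5 mm above the seat, 2 mm apart at rest.
- jaw_front (a joint): How far the vial-side jaw is pushed back (m, 0 at rest, up to 0.008; about 0.0005 on the neck). The back jaw is alike. The bead meets resistance, about 8 to 16 N in all, from about 14 mm above the seat, passes the nibs when the chart's origin is 6 mm above the seat, then snaps down and stops hard on the seat; the nibs close on the neck.
- pink_vial: Vial of pink liquid with black cap, 35 mm across, 62 mm tall, origin at the centre of its underside; stands on the stand's base in front of the clip.
- clear_vial: The same with clear liquid.
- cup: Sample cup with red lid, 72 mm across, 79 mm tall, origin at the centre of its underside; on the table beyond the rack.
Not all that is in view belongs to the job. What is shaped like the pink_vial but brown is not meant. There is more than one size of the stand; the one meant has the size given above.

How it is judged:
On the way, in this order (a step that is already met when the one before it is completed fails the run):
1. the pink chart is lifted out of the rack (z of pink_chart in the frame of rack above 0.055 m), for 0.1 s.
2. the pink chart's bead has snapped in under the clip's nibs, and is pushed firmly onto the seat: at least 15 N (z of pink_chart in the frame of clip_seat between -0.0025 and 0.0025 m and x of pink_chart in the frame of clip_seat between -0.003 and 0.003 m and y of pink_chart_left in the frame of clip_seat between 0.05 and 0.07 m and angle between the z axis of pink_chart and the z axis of clip_seat, either way round below 0.12 rad and angle between the y axis of pink_chart and the y axis of clip_seat, either way round below 0.08 rad and contact force between pink_chart and stand above 15 N), for 0.1 s.
At the end, for the whole second after the job is handed in: Pink chart released, still, snapped in: bead within 2.5 mm of the seat, 3 mm of its centre line, 10 mm of centred along it, patches to the vials, in line within 0.12 rad (0.08 along the clip); green chart within 10 mm, vials and cup upright and within 20 mm of their starts (z of pink_chart in the frame of clip_seat between -0.0025 and 0.0025 m and x of pink_chart in the frame of clip_seat between -0.003 and 0.003 m and y of pink_chart_left in the frame of clip_seat between 0.05 and 0.07 m and angle between the z axis of pink_chart and the z axis of clip_seat, either way round below 0.12 rad and angle between the y axis of pink_chart and the y axis of clip_seat, either way round below 0.08 rad and linear speed of pink_chart below 0.01 m/s and angular speed of pink_chart below 0.1 rad/s and distance of green_chart from where it was at the start of the episode below 0.01 m and distance of each of pink_vial, clear_vial, cup from where it was at the start of the episode below 0.02 m and angle between each of pink_vial, clear_vial, cup's own z axis and vertical below 0.2 rad); the robot touches nothing.
It fails at once if the chart is rammed: more than 45 N between chart and stand (contact force between pink_chart and stand above 45 N).
It fails at once if the green chart is pulled from its slot (distance of green_chart from where it was at the start of the episode above 0.03 m).
It fails at once if a vial or the cup is knocked over or pushed away (distance of any of pink_vial, clear_vial, cup from where it was at the start of the episode above 0.03 m).
It also fails if it takes over 48 s, if anything falls off the work surface, if the arm or the gripper's body presses on something with over 40 N, if the wrist force passes 120 N, or if a joint passes its speed limit or range.

## Working session

There is one attempt and no reset: what is moved stays moved. The work goes in short steps, Python scripts to look and compute and a tool call to move; the robot and the scene stay as the last step left them, time stands still between calls to the robot, and variables do not carry over. Pictures are saved under pics/ and viewed, at most 10 in all, crops included, and the job is handed in when it is done.

Besides the shell and the picture viewer there is one more tool, called as name([rows], argument=value, ...), one row to a line, values as JSON. apply_moves: Moves the arm, as the interface text tells. Its arguments: {"type":"object","properties":{"translation":{"type":"array","items":{"type":"array","items":{"type":"number"}}},"spin":{"type":"array","items":{"type":"number"}},"jaw":{"type":"array","items":{"type":"number"}},"newtons":{"type":"number"}},"required":["translation","spin","jaw"]}

```bash
mkdir -p pics; ls
python3 - <<'E'
from workcell import monitor, eyes
import cv2,numpy as np,pickle
o=monitor.get_obs(); print(o)
c={n:eyes.capture(n) for n in("scene","top","wrist")}
pickle.dump(c,open("c0.pkl","wb"))
for n in c:
    cv2.imwrite(f"pics/{n}0.png",c[n]["pixels"][...,::-1]); print(n,c[n]["mtx"].tolist(),c[n]["k1"],c[n]["R"].round(3).tolist(),c[n]["t"])
E
```

```text
pics
{'clock': 0.0, 'q': array([ 1.04474763e+00,  2.91284887e-01, -1.54153700e-01,  1.12668678e+00,
        1.32407653e-05,  1.43147968e+00]), 'joint_vel': array([-0.00029875,  0.00019891,  0.00122102,  0.00143355,  0.00030504,
        0.00011998]), 'joint_torque': array([ 2.16318564e-03, -5.37148333e+01,  3.31371975e+01,  1.59734784e-02,
        1.34541306e-04,  6.85029761e-06]), 'eef_pos': array([0.19778528, 0.48583698, 0.23201969]), 'ee_rot': array([[-9.26146486e-01,  3.77163394e-01, -6.78786219e-04],
       [ 3.77163953e-01,  9.26145802e-01, -1.14269870e-03],
       [ 1.97670885e-04, -1.31432008e-03, -9.99999117e-01]]), 'contact_force': array([-0.20702579,  0.57192346,  0.91810355]), 'torque': array([ 0.04275806, -0.02315167,  0.01255535]), 'grasp_force': 0.0, 'grip_width': 0.08531565214944893}
scene [[454.05130620903634, 0.0, 280.54197745353673], [0.0, 454.05130620903634, 207.7750606323155], [0.0, 0.0, 1.0]] -0.14566331887442988 [[0.504, 0.864, 0.002], [0.461, -0.267, -0.846], [-0.73, 0.427, -0.533]] [-0.19918606 -0.10327425  1.55279882]
top [[428.2686748791823, 0.0, 283.50662034593506], [0.0, 428.2686748791823, 215.10126993866567], [0.0, 0.0, 1.0]] -0.12343659888770388 [[-0.014, -1.0, 0.025], [-0.998, 0.012, -0.057], [0.057, -0.025, -0.998]] [-0.04146749  0.42168836  1.34310303]
wrist [[319.5375577911716, 0.0, 274.98862788786727], [0.0, 319.5375577911716, 207.97727640166698], [0.0, 0.0, 1.0]] -0.011295946862287668 [[0.377, 0.926, -0.002], [0.882, -0.358, 0.306], [0.283, -0.117, -0.952]] [-0.52425267 -0.03994928  0.37900183]
```

View pics/scene0.png

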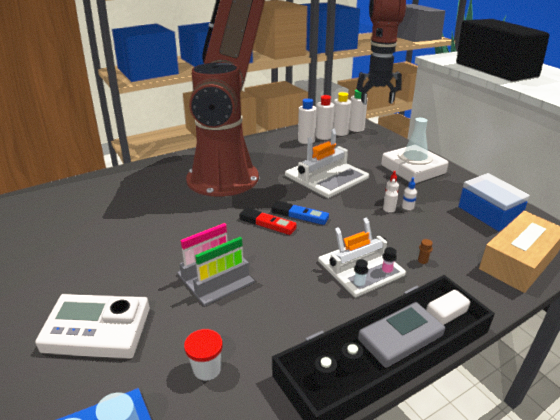

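View pics/top0.png

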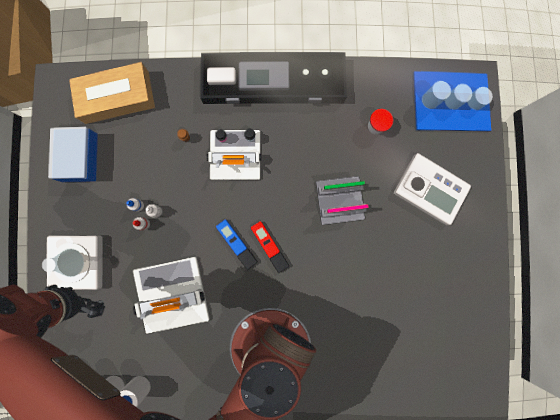

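Two candidate stands: near one at top (170,295), about 68 px wide, and the far one at top (235,155), about 52 px wide, with the vials. 52 px is about 0.16 m, so the far one fits. The pink chart is in the rack's robot-side slot, top (347,209). I'll confirm both in an enlarged crop.

```bash
cat > h.py <<'E'
import cv2,numpy as np
def ray(c,p):
    u=cv2.undistortPoints(np.array([[p]],float),c["mtx"],np.array([c["k1"],0,0,0.]))[0,0]
    R=np.array(c["R"]);d=R.T@np.array([u[0],u[1],1]);return -R.T@np.array(c["t"]),d/np.linalg.norm(d)
def tri(*cp):
    A=0;b=0;rs=[ray(c,p) for c,p in cp]
    for o,d in rs:
        M=np.eye(3)-np.outer(d,d);A=A+M;b=b+M@o
    X=np.linalg.solve(A,b);return X,max(np.linalg.norm(np.cross(X-o,d)) for o,d in rs)
def atz(c,p,z):
    o,d=ray(c,p);return o+d*(z-o[2])/d[2]
def proj(c,X):
    R=np.array(c["R"]);return cv2.projectPoints(np.array(X,float).reshape(-1,1,3),cv2.Rodrigues(R)[0],np.array(c["t"],float),c["mtx"],np.array([c["k1"],0,0,0.]))[0][:,0]
def crop(c,x0,y0,x1,y1,s):
    return cv2.resize(c["pixels"][y0:y1,x0:x1,::-1],None,fx=s,fy=s,interpolation=cv2.INTER_CUBIC)
E
python3 - <<'E'
from h import *;import pickle
c=pickle.load(open("c0.pkl","rb"))
a=crop(c["top"],200,120,270,190,5.7)[:399,:399];b=crop(c["scene"],310,210,415,286,3.8)
d=crop(c["top"],310,170,380,230,5.0);e=crop(c["scene"],170,215,260,305,3.3)
im=np.zeros((600,800,3),np.uint8)
im[:300]=0
def put(i,x,y,w,h): im[y:y+h,x:x+w]=cv2.resize(i,(w,h))
put(crop(c["top"],200,120,270,172,5),0,0,400,297);put(b,400,0,400,290)
put(crop(c["top"],310,172,380,224,5),0,300,400,297);put(crop(c["scene"],170,220,260,300,5),400,300,337,300)
cv2.imwrite("pics/comp.png",im)
t=c["top"]
for s in [[(209,179),(262,180),(261,130),(211,130)],[(142,332),(209,319)]]:
    P=[atz(t,p,.016) for p in s];print([x.round(3).tolist() for x in P],[np.linalg.norm(P[i]-P[i-1]).round(3) for i in range(len(P))])
E
```

```text
[[0.539, 0.188, 0.016], [0.533, 0.02, 0.016], [0.695, 0.022, 0.016], [0.697, 0.182, 0.016]] [np.float64(0.159), np.float64(0.168), np.float64(0.162), np.float64(0.16)]
[[0.057, 0.405, 0.016], [0.097, 0.191, 0.016]] [np.float64(0.218), np.float64(0.218)]
```

View pics/comp.png

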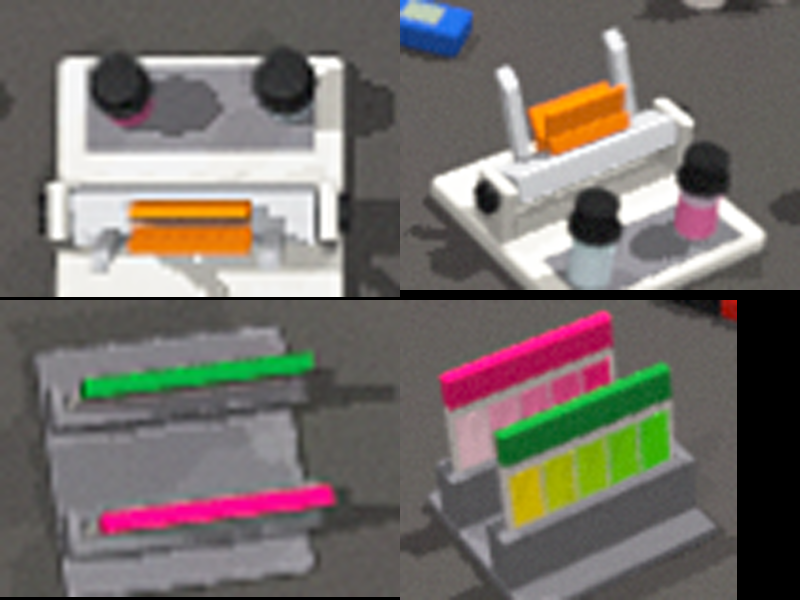

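The crop confirms it. The 160 mm stand with pink and clear vials is top (235,155), scene (360,260), with its clip leaning toward the robot. The pink chart is in the rack's near slot, with its patches facing away from the robot. Next I measure the rail, stand and posts.

Run:
```python
from h import *;import pickle
c=pickle.load(open("c0.pkl","rb"));t,s=c["top"],c["scene"]
def rail(c,box,lo,hi):
    x0,y0,x1,y1=box
    hsv=cv2.cvtColor(c["pixels"],cv2.COLOR_RGB2HSV);m=cv2.inRange(hsv,lo,hi);k=np.zeros_like(m);k[y0:y1,x0:x1]=m[y0:y1,x0:x1]
    pts=cv2.findNonZero(k);return cv2.minAreaRect(pts),len(pts),pts[:,0]
for n,lo,hi in(("pink",(155,170,150),(172,255,255)),("green",(55,170,80),(75,255,255))):
    r,N,p=rail(t,(310,170,385,230),lo,hi);b=cv2.boxPoints(r)
    print(n,r,N)
    for z in(.122,):
        ends=[atz(t,(b[i]+b[(i+1)%4])/2,z) for i in range(4)];print([e.round(4).tolist() for e in ends])
    r,N,p=rail(s,(170,215,260,305),lo,hi);print(r,N,cv2.boxPoints(r).round(1).tolist())
# measured scene top edge corners by eye: scale 3.74,offset 170,220 (crop y from 300)
f=lambda x,y:(170+(x-400)/3.744,220+(y-300)/3.75)
g=lambda x,y:(310+x/5.714,172+(y-300)/5.71)
for nm,a,b in(("pinkR",g(333,494),f(445,378)),("pinkL",g(100,522),f(609,315))):print(nm,tri((t,a),(s,b)))
# other pairing
for nm,a,b in(("pinkR",g(333,494),f(609,315)),("pinkL",g(100,522),f(445,378))):print(nm,tri((t,a),(s,b)))
f2=lambda x,y:(310+(x-400)/3.81,210+y/3.8);g2=lambda x,y:(200+x/5.714,120+y/5.714)
for nm,a,b in(("cheekL-top",g2(57,212),f2(680,112)),("cheekR-top",g2(329,212),f2(497,185)),("cheekL-top x",g2(57,212),f2(497,185)),("cheekR-top x",g2(329,212),f2(680,112)),
 ("postL x",g2(100,262),f2(508,72)),("postR x",g2(268,260),f2(613,35))):print(nm,tri((t,a),(s,b)))
```

```text
pink ((347.4674072265625, 208.23123168945312), (3.279029607772827, 39.558937072753906), 83.0887680053711) 134
[[0.4375, -0.2315, 0.122], [0.4391, -0.2905, 0.122], [0.428, -0.2325, 0.122], [0.4264, -0.1739, 0.122]]
((205.04640197753906, 239.52064514160156), (17.94895362854004, 48.39037322998047), 68.96248626708984) 514 [[179.1999969482422, 239.8000030517578], [224.39999389648438, 222.5], [230.89999389648438, 239.1999969482422], [185.6999969482422, 256.6000061035156]]
green ((343.9769592285156, 184.81539916992188), (2.8527989387512207, 40.435325622558594), 82.87498474121094) 120
[[0.5061, -0.2228, 0.122], [0.5089, -0.2832, 0.122], [0.4977, -0.2237, 0.122], [0.495, -0.1638, 0.122]]
((218.91285705566406, 249.79457092285156), (8.871060371398926, 49.87879180908203), 67.01127624511719) 418 [[194.1999969482422, 255.5], [240.10000610351562, 236.0], [243.60000610351562, 244.10000610351562], [197.6999969482422, 263.6000061035156]]
pinkR (array([ 0.43960888, -0.29253482,  0.11985041]), np.float64(0.00205097259416386))
pinkL (array([ 0.42606584, -0.17309842,  0.11817551]), np.float64(0.00037287098185143054))
pinkR (array([ 0.45814519, -0.23862756,  0.16648048]), np.float64(0.05005004368772698))
pinkL (array([ 0.41144137, -0.22858046,  0.08008863]), np.float64(0.052753381528538985))
cheekL-top (array([0.603746  , 0.18220429, 0.05244534]), np.float64(0.003074642731781023))
cheekR-top (array([0.6013655 , 0.03315829, 0.04862297]), np.float64(0.0012538843831658162))
cheekL-top x (array([0.57831086, 0.13084939, 0.0081911 ]), np.float64(0.06246512166390214))
cheekR-top x (array([0.62900016, 0.07561824, 0.10662143]), np.float64(0.05964128675794863))
postL x (array([0.54975566, 0.12199525, 0.08133491]), np.float64(0.03540589300386495))
postR x (array([0.58219265, 0.08864317, 0.13221907]), np.float64(0.03543624914520482))
```

apply_moves([
  [0,0,-1],
  [0,0,-2],
  [0,0,-2],
  [-2.8,-3.7,0],
  [-2.8,-3.7,0],
  [-2.8,-3.7,0],
  [-2.8,-3.7,0],
  [-2.8,-3.7,0],
], spin=[-7.4,-7.4,-7.35,0,0,0,0,0], jaw=[-1,-1,-1,-1,-1,-1,-1,-1])

```text
clock: 0.95
eef_pos: [0.3386, 0.2996, 0.2826]
ee_rot: [[-1.0, -0.0, 0.0], [-0.0, 1.0, -0.0], [-0.0, -0.0, -1.0]]
contact_force: [0.7, 0.2, 0.8]
grip_width: 0.0849
grasp_force: 0.0
```

apply_moves([
  [-2.8,-3.7,0],
  [-2.8,-3.7,0],
  [-2.8,-3.7,0],
  [-2.8,-3.7,0],
  [-2.8,-3.7,0],
  [0,0,0],
  [0,0,0],
], spin=[0,0,0,0,0,0,0], jaw=[-1,-1,-1,-1,-1,-1,-1])

```text
clock: 1.65
eef_pos: [0.4781, 0.1152, 0.2821]
ee_rot: [[-1.0, 0.003, -0.001], [0.003, 1.0, 0.0], [0.001, 0.0, -1.0]]
contact_force: [0.0, -0.1, 0.2]
grip_width: 0.0855
grasp_force: 0.0
```

Run:
```python
from workcell import monitor, eyes
from h import *;import pickle
o=monitor.get_obs();print(o["clock"],o["eef_pos"],o["ee_rot"].round(4).tolist(),o["contact_force"])
c={n:eyes.capture(n) for n in("scene","top","wrist")}
pickle.dump(c,open("c1.pkl","wb"))
w=c["wrist"];print(-w["R"].T@w["t"],w["R"].round(3).tolist())
im=np.zeros((600,800,3),np.uint8)
im[:420,:560]=w["pixels"][...,::-1]
cv2.imwrite("pics/w1.png",im[:420,:560])
```

```text
1.65 [0.47808158 0.11523997 0.28212219] [[-1.0, 0.0027, -0.0012], [0.0027, 1.0, 0.0001], [0.0012, 0.0001, -1.0]] [ 0.02020618 -0.14596867  0.21382121]
[0.3992474  0.11678434 0.42239671] [[-0.001, 1.0, -0.001], [0.952, 0.001, 0.305], [0.305, -0.001, -0.952]]
```

View pics/w1.png

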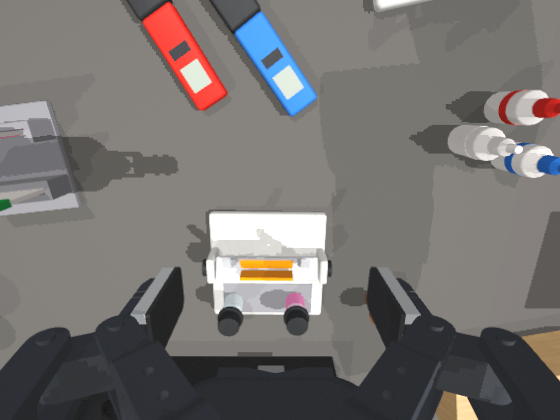

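The wrist view shows the stand front edge from (211,212) to (326,212), the orange clip at (267,270) and the vials at (230,318) and (297,318). I'll enlarge it next to a scene crop to locate the posts.

Run:
```python
from h import *;import pickle
c=pickle.load(open("c1.pkl","rb"));c0=pickle.load(open("c0.pkl","rb"))
im=np.zeros((600,800,3),np.uint8)
im[:444,:500]=crop(c["wrist"],200,205,335,325,3.7)[:444,:500]
i=crop(c0["scene"],325,213,400,275,4);im[:248,500:]=i
i=crop(c0["top"],205,135,265,165,5);im[250:400,500:]=i
cv2.imwrite("pics/comp2.png",im)
```

```text
(no output)
```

View pics/comp2.png

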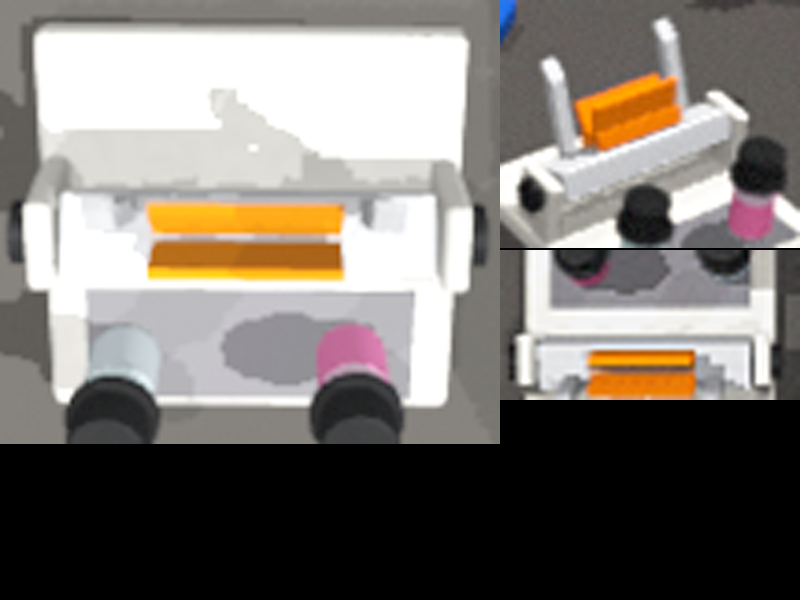

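Run:
```python
from h import *;import pickle
from scipy.optimize import least_squares
c=pickle.load(open("c1.pkl","rb"));c0=pickle.load(open("c0.pkl","rb"));w,t,s=c["wrist"],c0["top"],c0["scene"]
W=lambda x,y:(200+x/3.7,205+y/3.7);S=lambda x,y:(325+(x-500)/4,213+y/4);T=lambda x,y:(200+x/5.714,120+y/5.714)
for n,a,b in(("tip+y",T(100,266),S(667,22)),("tip-y",T(268,264),S(551,60))):print(n,tri((t,a),(s,b)))
# base/cheek pts in stand frame
M=[(w,(-.065,-.08,.016),W(36,26)),(w,(-.065,.08,.016),W(468,26)),(w,(.095,.08,.016),W(448,404)),(w,(.095,-.08,.016),W(56,400)),
(t,(.095,.08,.016),T(58,58)),(t,(.095,-.08,.016),T(343,58))]
def f(p):
    cs,sn=np.cos(p[2]),np.sin(p[2]);r=[]
    for cam,X,px in M:
        P=[p[0]+cs*X[0]-sn*X[1],p[1]+sn*X[0]+cs*X[1],X[2]];r+=list(proj(cam,P)[0]-px)
    return np.array(r)
q=least_squares(f,[.6,.105,0]);print(q.x,q.fun.round(1))
# orange jaws (y +-32) tops in wrist: mouth inner edges; use rays at assumed height
for n,p in(("backjaw L",W(147,203)),("backjaw R",W(345,203)),("frontjaw topedge far L",W(148,280)),("R",W(343,280))):print(n,atz(w,p,.085).round(4))
```

```text
tip+y (array([0.56442232, 0.15185752, 0.10504425]), np.float64(0.002828956475028566))
tip-y (array([0.56312464, 0.0630767 , 0.10622413]), np.float64(0.001225728372888384))
[ 0.60051746  0.10674102 -0.00616931] [-1.3 -0.2  1.1  0.6  0.4 -0.3 -0.6  0.1 -0.4  0.2 -0.5 -0.1]
backjaw L [0.5712 0.0753 0.085 ]
backjaw R [0.5712 0.1379 0.085 ]
frontjaw topedge far L [0.5989 0.0747 0.085 ]
R [0.5988 0.1378 0.085 ]
```

apply_moves([
  [-0.6,-0.2,4.3],
  [-0.6,-0.2,4.3],
  [-0.6,-0.2,4.3],
  [-0.6,-0.2,4.3],
  [0,0,0],
  [0,0,0],
], spin=[0,0,0,0,0,0], jaw=[-0.74,-0.74,-0.74,-0.74,-0.74,-0.74])

```text
clock: 2.4
eef_pos: [0.5013, 0.109, 0.1113]
ee_rot: [[-1.0, -0.001, -0.001], [-0.001, 1.0, 0.0], [0.001, 0.0, -1.0]]
contact_force: [0.7, 0.7, 1.0]
grip_width: 0.0743
grasp_force: 0.0
```

apply_moves([
  [-0.6,0,0],
  [-0.6,0,0],
  [-0.6,0,0],
  [0,0,0],
  [0,0,0],
], spin=[0,0,0,0,0], jaw=[-0.74,-0.74,-0.74,-0.74,-0.74])

```text
clock: 2.9
eef_pos: [0.5202, 0.1081, 0.1109]
ee_rot: [[-1.0, 0.0, 0.0], [0.0, 1.0, 0.0], [-0.0, 0.0, -1.0]]
contact_force: [-0.0, -0.8, 0.0]
grip_width: 0.0745
grasp_force: 0.0
```

Run:
```python
from workcell import monitor, eyes
from h import *;import pickle
c={n:eyes.capture(n) for n in("scene","wrist")}
pickle.dump(c,open("c2.pkl","wb"))
im=np.zeros((600,800,3),np.uint8)
im[:420,:400]=c["wrist"]["pixels"][:,80:480,::-1]
im[:360,400:]=crop(c["scene"],310,200,410,290,4)
cv2.imwrite("pics/comp3.png",im[:420])
```

```text
(no output)
```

View pics/comp3.png

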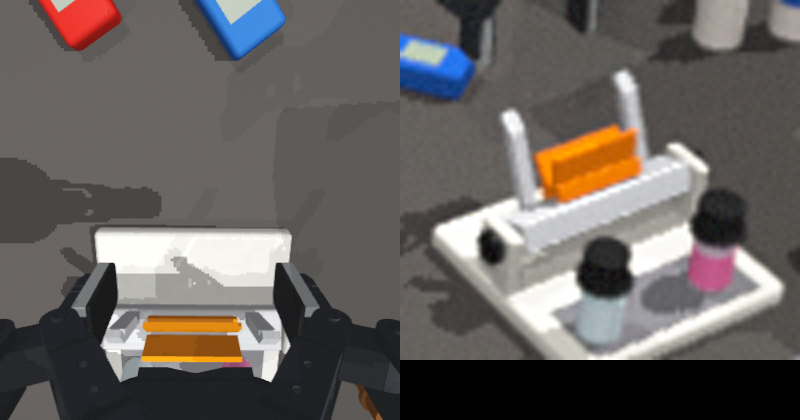

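Run:
```python
from h import *;import pickle
c=pickle.load(open("c2.pkl","rb"))["wrist"]
for y in(-.048,-.04,.04,.048):print("post",y,[(proj(c,[x,.1067+y,z])[0]-[80,0]).round(0).tolist() for x,z in((.56,.119),(.56,.108),(.585,.07))])
for y in(-.051,-.037,.037,.051):print("fing",y,[(proj(c,[x,.108+y,z])[0]-[80,0]).round(0).tolist() for x,z in((.53,.098),(.51,.098),(.51,.14))])
```

```text
post -0.048 [[97.0, 351.0], [103.0, 336.0], [122.0, 328.0]]
post -0.04 [[113.0, 351.0], [118.0, 336.0], [134.0, 328.0]]
post 0.04 [[271.0, 351.0], [266.0, 336.0], [252.0, 328.0]]
post 0.048 [[287.0, 351.0], [281.0, 336.0], [264.0, 328.0]]
fing -0.051 [[100.0, 277.0], [97.0, 243.0], [66.0, 287.0]]
fing -0.037 [[126.0, 277.0], [124.0, 243.0], [101.0, 287.0]]
fing 0.037 [[263.0, 277.0], [266.0, 243.0], [288.0, 287.0]]
fing 0.051 [[289.0, 277.0], [293.0, 243.0], [323.0, 287.0]]
```

apply_moves([
  [0,0,-0.5],
  [0,-0.1,0],
  [-0.6,0,0],
  [-0.6,0,0],
  [-0.6,0,0],
  [0,0,0],
], spin=[0,0,0,0,0,0], jaw=[-0.5,-0.5,-0.5,-0.5,-0.5,-0.5])

```text
clock: 3.6
eef_pos: [0.539, 0.1071, 0.1155]
ee_rot: [[-1.0, 0.0, 0.001], [0.0, 1.0, 0.0], [-0.001, 0.0, -1.0]]
contact_force: [0.3, 0.1, 0.4]
grip_width: 0.0644
grasp_force: 0.0
```

apply_moves([
  [-0.4,0,0],
  [-0.4,0,0],
  [0,0,0],
], spin=[0,0,0], jaw=[-0.5,-0.5,-0.5])

```text
clock: 3.9
eef_pos: [0.5465, 0.1071, 0.1156]
ee_rot: [[-1.0, 0.0, 0.0], [0.0, 1.0, -0.0], [-0.0, -0.0, -1.0]]
contact_force: [-0.5, 0.3, 0.0]
grip_width: 0.0639
grasp_force: 0.0
```

apply_moves([
  [-0.3,0,0],
  [-0.3,0,0],
  [0,0,0],
], spin=[0,0,0], jaw=[-0.5,-0.5,-0.5])

```text
clock: 4.2
eef_pos: [0.5524, 0.1071, 0.1156]
ee_rot: [[-1.0, 0.0, 0.0], [0.0, 1.0, 0.0], [-0.0, 0.0, -1.0]]
contact_force: [-0.8, -0.1, 0.6]
grip_width: 0.0639
grasp_force: 0.0
```

apply_moves([
  [-0.3,0,0],
  [-0.3,0,0],
  [0,0,0],
], spin=[0,0,0], jaw=[-0.5,-0.5,-0.5])

```text
clock: 4.5
eef_pos: [0.5585, 0.1071, 0.1156]
ee_rot: [[-1.0, 0.0, 0.0], [0.0, 1.0, 0.0], [-0.0, 0.0, -1.0]]
contact_force: [0.6, -0.4, -0.3]
grip_width: 0.0641
grasp_force: 0.0
```

Run:
```python
from workcell import monitor, eyes
from h import *;import pickle
c={n:eyes.capture(n) for n in("scene","wrist","top")}
pickle.dump(c,open("c3.pkl","wb"))
im=np.zeros((600,800,3),np.uint8)
im[:420,:400]=c["wrist"]["pixels"][:,80:480,::-1]
im[:360,400:]=crop(c["scene"],310,200,410,290,4)
cv2.imwrite("pics/comp4.png",im[:420])
```

```text
(no output)
```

View pics/comp4.png

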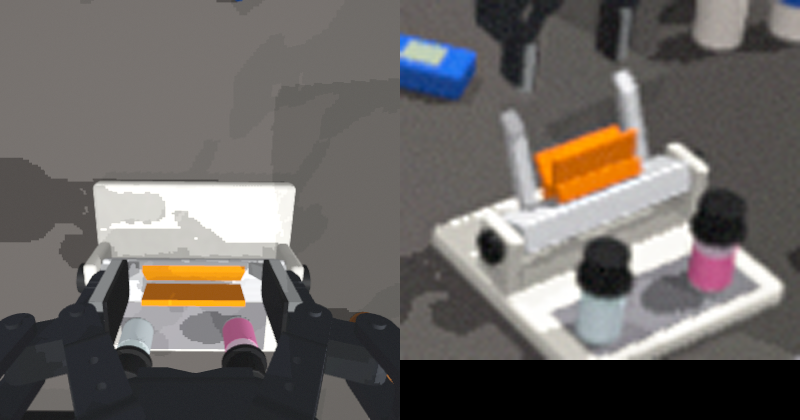

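Run:
```python
from h import *;import pickle
c=pickle.load(open("c3.pkl","rb"));s,w=c["scene"],c["wrist"]
for z in(.09,.1,.11,.12):print(z,[proj(s,[.5695,.107+y,z])[0].round(1).tolist() for y in(-.042,-.032,.032,.042)],[(proj(w,[.5475,.107+y,z])[0]-[80,0]).round(0).tolist() for y in(-.042,-.032,)])
# post model vs lean: tip local (x,84mm)
for th in(.25,.3,.35,.4,.45,.5):
  P=[]
  for y in(-.044,.044):
    for lx,lz in((-.007,.084),(-.005,.03)):
      X=[.6005+lx*np.cos(th)-lz*np.sin(th),.1067+y,.045+lz*np.cos(th)+lx*np.sin(th)]
      P+=[proj(s,X)[0].round(1).tolist()]
  print(th,np.round(X,3),P)
```

```text
0.09 [[339.0, 234.5], [342.2, 233.3], [362.4, 225.9], [365.4, 224.8]] [[119.0, 232.0], [137.0, 232.0]]
0.1 [[339.2, 231.2], [342.5, 230.0], [362.8, 222.7], [365.8, 221.6]] [[115.0, 240.0], [134.0, 240.0]]
0.11 [[339.5, 227.8], [342.8, 226.7], [363.2, 219.4], [366.2, 218.3]] [[110.0, 248.0], [130.0, 248.0]]
0.12 [[339.8, 224.5], [343.1, 223.3], [363.6, 216.1], [366.6, 215.0]] [[105.0, 257.0], [126.0, 257.0]]
0.25 [0.588 0.151 0.073] [[340.1, 223.8], [342.2, 244.3], [368.2, 213.9], [369.9, 233.8]]
0.3 [0.587 0.151 0.072] [[339.0, 223.5], [341.9, 244.2], [367.2, 213.6], [369.5, 233.7]]
0.35 [0.586 0.151 0.071] [[338.0, 223.3], [341.5, 244.2], [366.1, 213.5], [369.2, 233.7]]
0.4 [0.584 0.151 0.071] [[337.1, 223.2], [341.2, 244.1], [365.1, 213.4], [368.8, 233.7]]
0.45 [0.583 0.151 0.07 ] [[336.1, 223.2], [340.8, 244.2], [364.1, 213.4], [368.5, 233.7]]
0.5 [0.582 0.151 0.069] [[335.2, 223.2], [340.5, 244.2], [363.1, 213.4], [368.1, 233.7]]
```

apply_moves([
  [3,0,0],
  [0.5,0,1],
  [0,0,1.8],
  [0,0,0],
  [-0.6,0,0],
  [-0.6,0,0],
  [0,0,0],
], spin=[0,0,0,0,0,0,0], jaw=[-0.82,-0.82,-0.82,-0.82,-0.82,-0.82,-0.82])

```text
clock: 5.35
eef_pos: [0.5369, 0.1071, 0.0883]
ee_rot: [[-1.0, 0.0, 0.002], [0.0, 1.0, 0.0], [-0.002, 0.0, -1.0]]
contact_force: [0.7, 1.2, 0.5]
grip_width: 0.0779
grasp_force: 0.0
```

apply_moves([
  [-0.4,0,0],
  [-0.4,0,0],
  [0,0,0],
], spin=[0,0,0], jaw=[-0.82,-0.82,-0.82])

```text
clock: 5.65
eef_pos: [0.5437, 0.1071, 0.0878]
ee_rot: [[-1.0, 0.0, 0.001], [0.0, 1.0, 0.0], [-0.001, 0.0, -1.0]]
contact_force: [0.2, -0.2, -0.7]
grip_width: 0.0775
grasp_force: 0.0
```

apply_moves([
  [-0.4,0,0],
  [-0.2,0,0],
  [0,0,0],
], spin=[0,0,0], jaw=[-0.82,-0.82,-0.82])

```text
clock: 5.95
eef_pos: [0.5489, 0.1071, 0.0875]
ee_rot: [[-1.0, 0.0, -0.001], [0.0, 1.0, -0.0], [0.001, -0.0, -1.0]]
contact_force: [-0.4, 0.2, 0.6]
grip_width: 0.0776
grasp_force: 0.2
```

apply_moves([
  [-0.2,0,0],
  [-0.2,0,0],
  [0,0,0],
], spin=[0,0,0], jaw=[-0.82,-0.82,-0.82])

```text
clock: 6.25
eef_pos: [0.5497, 0.1071, 0.0871]
ee_rot: [[-1.0, 0.0, -0.006], [0.0, 1.0, -0.0], [0.006, -0.0, -1.0]]
contact_force: [-13.2, -0.2, 8.6]
grip_width: 0.0779
grasp_force: 6.2
```

apply_moves([
  [-0.2,0,0],
  [-0.2,0,0],
  [0,0,0],
], spin=[0,0,0], jaw=[-0.82,-0.82,-0.82])

```text
clock: 6.55
eef_pos: [0.55, 0.1071, 0.0868]
ee_rot: [[-1.0, 0.0, -0.012], [0.0, 1.0, -0.001], [0.012, -0.001, -1.0]]
contact_force: [-25.9, 0.4, 18.7]
grip_width: 0.0778
grasp_force: 13.1
```

apply_moves([
  [-0.2,0,0],
  [-0.2,0,0],
  [0,0,0],
], spin=[0,0,0], jaw=[-0.82,-0.82,-0.82])

```text
clock: 6.85
eef_pos: [0.5503, 0.1071, 0.0866]
ee_rot: [[-1.0, -0.0, -0.019], [-0.0, 1.0, -0.001], [0.019, -0.001, -1.0]]
contact_force: [-40.3, -0.1, 31.9]
grip_width: 0.0775
grasp_force: 20.4
```

apply_moves([
  [-0.2,0,0],
  [0,0,0],
], spin=[0,0], jaw=[-0.82,-0.82])

```text
clock: 7.05
eef_pos: [0.5504, 0.1071, 0.0865]
ee_rot: [[-1.0, -0.0, -0.022], [-0.0, 1.0, -0.001], [0.022, -0.001, -1.0]]
contact_force: [-46.3, -0.9, 37.4]
grip_width: 0.0776
grasp_force: 24.1
```

apply_moves([
  [0,0,-0.2],
  [0,0,-0.2],
  [0,0,0],
], spin=[0,0,0], jaw=[-0.82,-0.82,-0.82])

```text
clock: 7.35
eef_pos: [0.5501, 0.1071, 0.0875]
ee_rot: [[-1.0, -0.0, -0.024], [-0.0, 1.0, -0.001], [0.024, -0.001, -1.0]]
contact_force: [-35.4, 0.7, 3.2]
grip_width: 0.0778
grasp_force: 17.7
```

apply_moves([
  [0,0,-0.2],
  [0,0,-0.2],
  [0,0,0],
], spin=[0,0,0], jaw=[-0.82,-0.82,-0.82])

```text
clock: 7.65
eef_pos: [0.55, 0.1073, 0.0898]
ee_rot: [[-1.0, -0.0, -0.025], [-0.0, 1.0, -0.0], [0.025, -0.0, -1.0]]
contact_force: [-29.9, 1.0, -15.0]
grip_width: 0.0778
grasp_force: 14.3
```

apply_moves([
  [-0.2,0,0],
  [-0.2,0,-0.1],
  [0,0,0],
], spin=[0,0,0], jaw=[-0.82,-0.82,-0.82])

```text
clock: 7.95
eef_pos: [0.5503, 0.1073, 0.0898]
ee_rot: [[-0.999, -0.0, -0.033], [-0.0, 1.0, -0.0], [0.033, -0.0, -0.999]]
contact_force: [-39.9, 0.3, -10.7]
grip_width: 0.078
grasp_force: 20.0
```

apply_moves([
  [-0.2,0,-0.1],
  [-0.2,0,-0.1],
  [0,0,0],
], spin=[0,0,0], jaw=[-0.82,-0.82,-0.82])

```text
clock: 8.25
eef_pos: [0.5521, 0.1073, 0.091]
ee_rot: [[-0.999, -0.0, -0.037], [-0.0, 1.0, -0.001], [0.037, -0.0, -0.999]]
contact_force: [-45.7, 0.3, -9.7]
grip_width: 0.0777
grasp_force: 22.8
```

apply_moves([
  [-0.2,0,-0.1],
  [-0.2,0,-0.1],
  [0,0,0],
], spin=[0,0,0], jaw=[-0.82,-0.82,-0.82])

```text
clock: 8.55
eef_pos: [0.5552, 0.1072, 0.0929]
ee_rot: [[-0.999, -0.0, -0.039], [-0.0, 1.0, -0.001], [0.039, -0.001, -0.999]]
contact_force: [-49.5, -0.2, -7.2]
grip_width: 0.0779
grasp_force: 24.3
```

apply_moves([
  [-0.2,0,-0.1],
  [-0.2,0,-0.1],
  [0,0,0],
], spin=[0,0,0], jaw=[-0.82,-0.82,-0.82])

```text
clock: 8.85
eef_pos: [0.559, 0.1072, 0.0949]
ee_rot: [[-0.999, -0.0, -0.039], [-0.0, 1.0, -0.001], [0.039, -0.001, -0.999]]
contact_force: [-50.0, -1.0, -4.9]
grip_width: 0.0774
grasp_force: 24.9
```

Run:
```python
from workcell import monitor, eyes
from h import *;import pickle
c={n:eyes.capture(n) for n in("scene","wrist")}
pickle.dump(c,open("c4.pkl","wb"))
im=np.zeros((600,800,3),np.uint8)
im[:420,:400]=c["wrist"]["pixels"][:,80:480,::-1]
im[:360,400:]=crop(c["scene"],310,200,410,290,4)
cv2.imwrite("pics/comp5.png",im[:420])
```

```text
(no output)
```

View pics/comp5.png

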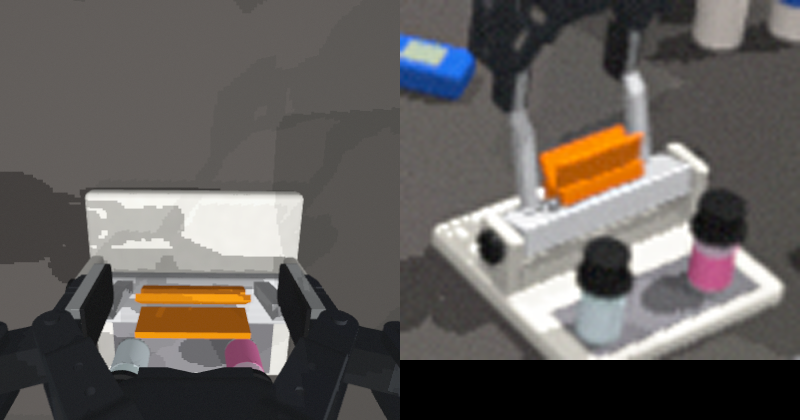

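The clip is rotating upright with the fingers on both posts (fingertips at (520,90) and (632,60) of the right panel). I'll get the lean from the jaw-rim rows in the wrist image.

Run:
```python
from h import *;import pickle
for n in("c1","c4"):
    w=pickle.load(open(n+".pkl","rb"))["wrist"]
    u=proj(w,[.58,.1067,.085])[0]; print(n,u.round(1))
    P=w["pixels"][int(u[1])-35:int(u[1])+35,int(u[0])-6:int(u[0])+7].mean(1).astype(int)
    for i,p in enumerate(P):
        if p[0]-p[2]>60: print(int(u[1])-35+i,p.tolist(),end=" ")
    print()
```

```text
c1 [266.6 266.6]
260 [246, 181, 121] 261 [255, 178, 27] 262 [255, 178, 27] 263 [255, 174, 26] 264 [255, 172, 23] 265 [253, 169, 24] 266 [249, 163, 24] 267 [247, 161, 23] 270 [179, 137, 110] 271 [176, 104, 25] 272 [175, 103, 24] 273 [175, 103, 26] 274 [174, 102, 25] 275 [174, 102, 25] 276 [173, 101, 26] 277 [220, 137, 26] 278 [255, 183, 26] 279 [255, 200, 24] 280 [255, 224, 137] 
c4 [274.  298.1]
286 [121, 73, 30] 287 [118, 64, 12] 288 [118, 64, 13] 289 [150, 85, 18] 290 [166, 96, 20] 291 [166, 96, 21] 292 [166, 97, 22] 293 [182, 107, 22] 294 [231, 145, 22] 295 [248, 160, 20] 296 [243, 156, 19] 297 [239, 152, 19] 298 [239, 152, 20] 299 [239, 152, 19] 300 [233, 147, 18] 301 [217, 133, 15] 302 [204, 122, 15] 303 [190, 116, 30] 307 [140, 96, 69] 308 [144, 80, 15] 309 [144, 80, 15] 310 [142, 78, 14] 311 [141, 78, 15] 312 [141, 77, 15] 313 [141, 78, 14] 314 [141, 77, 15] 315 [141, 77, 14] 316 [141, 78, 15] 317 [141, 78, 14] 318 [140, 77, 14] 319 [141, 78, 15] 320 [141, 78, 15] 321 [140, 77, 13] 322 [141, 78, 16] 323 [141, 78, 15] 324 [140, 77, 14] 325 [140, 77, 14] 326 [141, 78, 15] 327 [141, 78, 15] 328 [141, 78, 15] 329 [140, 78, 15] 330 [140, 77, 14] 331 [140, 78, 14] 332 [189, 110, 15]
```

```bash
cat > lean.py <<'E'
from h import *;from scipy.optimize import least_squares
H=np.array([.6005,.045])
def orange(w,g=(.585,.085)):
    u=proj(w,[g[0],.1067,g[1]])[0];x=int(u[0]);P=w["pixels"][:,x-6:x+7].mean(1)
    m=(P[:,0]-P[:,2]>60);r=[i for i in range(int(u[1])-45,min(419,int(u[1])+60)) if m[i]];return x,r
def lean(w,A,S,B,x):
    def f(p):
        th,a=p;r=[]
        for (lx,lz),row in(((-a,.042),A),((0,.0215),S),((a,.042),B)):
            if row is None: continue
            X=[H[0]+lx*np.cos(th)-lz*np.sin(th),.1067,H[1]+lz*np.cos(th)+lx*np.sin(th)]
            r.append(proj(w,X)[0][1]-row)
        return np.array(r)
    q=least_squares(f,[.3,.01]);return q.x.round(4),q.fun.round(1)
E
python3 - <<'E'
from lean import *;import pickle
C=lambda n:pickle.load(open(n+".pkl","rb"))["wrist"]
for n in("c1","c2","c3","c4"): print(n,orange(C(n)))
print(lean(C("c1"),260,269,280.6,0),lean(C("c1"),260,None,280.6,0))
E
```

```text
c1 (266, [260, 261, 262, 263, 264, 265, 266, 267, 270, 271, 272, 273, 274, 275, 276, 277, 278, 279, 280])
c2 (272, [316, 317, 318, 319, 320, 321, 322, 323, 324, 325, 326, 327, 328, 329, 330, 331, 335, 336, 337, 338, 339, 340, 341, 342, 343, 344, 345, 346, 347, 348, 349, 350, 351, 352, 353, 354, 355, 356, 357, 358, 359, 360, 361])
c3 (274, [265, 266, 267, 268, 269, 270, 271, 272, 273, 274, 275, 276, 277, 278, 279, 280, 284, 285, 286, 287, 288, 289, 290, 291, 292, 293, 294, 295, 296, 297, 298, 299, 300, 301, 302, 303, 304, 305, 306])
c4 (273, [286, 287, 288, 289, 290, 291, 292, 293, 294, 295, 296, 297, 298, 299, 300, 301, 302, 303, 307, 308, 309, 310, 311, 312, 313, 314, 315, 316, 317, 318, 319, 320, 321, 322, 323, 324, 325, 326, 327, 328, 329, 330, 331, 332, 333, 334, 335, 336, 337, 338])
(array([0.364 , 0.0121]), array([ 0.2, -0.8,  0.2])) (array([0.3698, 0.0121]), array([0., 0.]))
```

Run:
```python
from lean import *;import pickle
C=lambda n:pickle.load(open(n+".pkl","rb"))["wrist"]
for n,A,S,B in(("c2",316,333,361.5),("c3",265,282,306.5),("c4",286,305,338.5)): print(n,lean(C(n),A,S,B,0),lean(C(n),A,None,B,0),lean(C(n),None,S,B,0))
```

```text
c2 (array([0.4283, 0.0139]), array([ 0.6, -2.4,  0.6])) (array([0.4367, 0.0139]), array([0., 0.])) (array([0.3534, 0.0108]), array([0., 0.]))
c3 (array([0.3732, 0.0125]), array([ 0.4, -1.5,  0.3])) (array([0.3783, 0.0125]), array([-0.,  0.])) (array([0.3269, 0.0105]), array([0., 0.]))
c4 (array([0.2796, 0.0144]), array([ 0.7, -2.9,  0.7])) (array([0.2886, 0.0143]), array([-0., -0.])) (array([0.1973, 0.011 ]), array([ 0., -0.]))
```

apply_moves([
  [-0.2,0,-0.05],
  [-0.2,0,-0.05],
  [-0.2,0,-0.05],
  [-0.2,0,-0.05],
  [0,0,0],
], spin=[0,0,0,0,0], jaw=[-0.82,-0.82,-0.82,-0.82,-0.82])

```text
clock: 9.45
eef_pos: [0.5673, 0.1072, 0.0982]
ee_rot: [[-0.999, -0.0, -0.038], [-0.0, 1.0, -0.001], [0.038, -0.001, -0.999]]
contact_force: [-54.0, -1.6, 6.9]
grip_width: 0.0778
grasp_force: 27.0
```

Run:
```python
from workcell import eyes
from lean import *;import pickle
w=eyes.capture("wrist");pickle.dump(w,open("w5.pkl","wb"))
x,r=orange(w);r=np.array(r);g=np.where(np.diff(r)>2)[0]
S=(r[g[0]]+r[g[0]+1])/2;print(r[0],r[g],r[g+1],r[-1],lean(w,None,S,r[-1]+.5,0))
```

```text
Traceback (most recent call last):
IndexError: index 0 is out of bounds for axis 0 with size 0
```

Run:
```python
from lean import *;import pickle
w=pickle.load(open("w5.pkl","rb"));x,r=orange(w)
P=w["pixels"][:,x-6:x+7].mean(1).astype(int)
for i in range(r[0]-2,min(r[-1]+4,420)):print(i,P[i].tolist(),end=" ")
for th in(.05,.1,.15):
    print("\n",th,[(l,proj(w,[H[0]+l[0]*np.cos(th)-l[1]*np.sin(th),.1067,H[1]+l[1]*np.cos(th)+l[0]*np.sin(th)])[0][1].round(1)) for l in((-.0115,.042),(-.0085,.042),(0,.0215),(.0085,.042),(.0115,.042))])
```

```text
274 [154, 148, 146] 275 [138, 107, 90] 276 [128, 70, 13] 277 [128, 69, 12] 278 [127, 69, 13] 279 [134, 73, 13] 280 [171, 98, 16] 281 [188, 109, 17] 282 [188, 109, 16] 283 [178, 102, 16] 284 [163, 92, 16] 285 [158, 89, 15] 286 [153, 85, 15] 287 [182, 109, 21] 288 [228, 151, 29] 289 [243, 165, 34] 290 [243, 166, 34] 291 [243, 166, 34] 292 [243, 166, 35] 293 [242, 166, 36] 294 [243, 166, 36] 295 [201, 148, 111] 296 [125, 109, 101] 297 [138, 84, 38] 298 [150, 83, 14] 299 [151, 84, 12] 300 [150, 84, 12] 301 [151, 84, 14] 302 [151, 84, 13] 303 [151, 84, 11] 304 [151, 84, 14] 305 [151, 84, 13] 306 [151, 84, 12] 307 [151, 84, 13] 308 [151, 84, 13] 309 [151, 84, 12] 310 [151, 84, 12] 311 [151, 84, 14] 312 [151, 84, 12] 313 [150, 84, 12] 314 [150, 84, 12] 315 [150, 84, 12] 316 [150, 84, 12] 317 [151, 84, 13] 318 [150, 84, 13] 319 [151, 84, 14] 320 [140, 77, 12] 321 [134, 73, 13] 322 [142, 79, 13] 323 [149, 83, 12] 324 [170, 97, 12] 325 [223, 136, 13] 326 [235, 147, 13] 327 [235, 146, 12] 328 [235, 147, 13] 329 [232, 145, 19] 330 [169, 118, 94] 331 [103, 103, 107] 332 [104, 104, 107] 333 [104, 104, 107] 
 0.05 [((-0.0115, 0.042), np.float64(294.9)), ((-0.0085, 0.042), np.float64(299.9)), ((0, 0.0215), np.float64(295.8)), ((0.0085, 0.042), np.float64(327.6)), ((0.0115, 0.042), np.float64(332.3))]

 0.1 [((-0.0115, 0.042), np.float64(290.8)), ((-0.0085, 0.042), np.float64(296.0)), ((0, 0.0215), np.float64(294.1)), ((0.0085, 0.042), np.float64(324.6)), ((0.0115, 0.042), np.float64(329.5))]

 0.15 [((-0.0115, 0.042), np.float64(286.7)), ((-0.0085, 0.042), np.float64(292.0)), ((0, 0.0215), np.float64(292.5)), ((0.0085, 0.042), np.float64(321.4)), ((0.0115, 0.042), np.float64(326.6))]
```

apply_moves([
  [-0.2,0,-0.05],
  [-0.2,0,-0.05],
  [-0.2,0,-0.05],
  [-0.15,0,0],
  [0,0,0],
], spin=[0,0,0,0,0], jaw=[-0.82,-0.82,-0.82,-0.82,-0.82])

```text
clock: 10.0
eef_pos: [0.5764, 0.1072, 0.1007]
ee_rot: [[-0.999, -0.0, -0.035], [-0.0, 1.0, -0.001], [0.035, -0.001, -0.999]]
contact_force: [-51.7, -1.1, 11.5]
grip_width: 0.0777
grasp_force: 26.0
```

```bash
cat > prof.py <<'E'
from workcell import eyes
from lean import *
import sys
w=eyes.capture("wrist");x,r=orange(w)
P=w["pixels"][:,x-6:x+7].mean(1).astype(int)
print([(i,P[i].tolist()) for i in range(max(r[0]-2,0),min(r[-1]+3,420)) if abs(P[i]-P[i-1]).max()>12])
for th in(-.1,-.05,0.,.05,.1):
    print(th,[proj(w,[H[0]+l[0]*np.cos(th)-l[1]*np.sin(th),.1067,H[1]+l[1]*np.cos(th)+l[0]*np.sin(th)])[0][1].round(1) for l in((-.0115,.042),(-.0085,.042),(0,.0215),(.0085,.042),(.0115,.042))])
E
python3 prof.py
```

```text
[(263, [141, 120, 113]), (264, [132, 70, 12]), (270, [165, 91, 14]), (271, [178, 100, 13]), (277, [145, 79, 11]), (278, [107, 57, 10]), (280, [129, 71, 14]), (281, [180, 108, 26]), (282, [219, 147, 35]), (283, [233, 163, 37]), (288, [207, 134, 25]), (289, [174, 98, 13]), (315, [173, 97, 13]), (316, [213, 127, 11]), (320, [179, 116, 67]), (321, [109, 96, 91]), (322, [95, 94, 98])]
-0.1 [np.float64(289.3), np.float64(293.9), np.float64(284.8), np.float64(318.7), np.float64(322.9)]
-0.05 [np.float64(285.4), np.float64(290.2), np.float64(283.3), np.float64(316.2), np.float64(320.6)]
0.0 [np.float64(281.5), np.float64(286.4), np.float64(281.8), np.float64(313.4), np.float64(318.1)]
0.05 [np.float64(277.4), np.float64(282.5), np.float64(280.2), np.float64(310.5), np.float64(315.4)]
0.1 [np.float64(273.4), np.float64(278.6), np.float64(278.6), np.float64(307.5), np.float64(312.5)]
```

apply_moves([
  [1.5,0,0],
  [2,0,0],
  [0,0,-4.8],
  [0,0,-4.8],
  [0,0,-4.8],
  [1.5,-4.6,0],
  [1.5,-4.6,0],
  [1.5,-4.6,0],
], spin=[0,0,0,0,0,0,0,0], jaw=[-0.82,-0.82,-0.82,-0.82,-0.82,-0.5,-0.3,-0.3])

```text
clock: 10.85
eef_pos: [0.5141, -0.032, 0.2506]
ee_rot: [[-1.0, -0.001, 0.001], [-0.001, 1.0, -0.001], [-0.001, -0.001, -1.0]]
contact_force: [0.4, -0.3, -0.3]
grip_width: 0.0554
grasp_force: 0.0
```

Run:
```python
from workcell import eyes,monitor
from lean import *;import pickle
print(monitor.get_obs()["eef_pos"])
t=eyes.capture("top");pickle.dump(t,open("t6.pkl","wb"))
hsv=cv2.cvtColor(t["pixels"],cv2.COLOR_RGB2HSV);k=cv2.inRange(hsv,(8,150,60),(22,255,255));m=np.zeros_like(k);m[130:185,205:268]=k[130:185,205:268]
r=cv2.findNonZero(m)[:,0];print(r.min(0),r.max(0),r.mean(0))
x0,y0=r.min(0);x1,y1=r.max(0)
P=t["pixels"][y0-3:y1+4,(x0+x1)//2-4:(x0+x1)//2+5].mean(1).astype(int);print(y0-3,P.tolist())
for th in(-.1,-.05,0.,.05,.1):
    print(th,[proj(t,[H[0]+l[0]*np.cos(th)-l[1]*np.sin(th),.1067,H[1]+l[1]*np.cos(th)+l[0]*np.sin(th)])[0].round(1)[1] for l in((-.0115,.042),(-.0085,.042),(0,.0215),(.0085,.042),(.0115,.042))])
```

```text
[ 0.51414134 -0.0320475   0.25063561]
[223 138] [262 159] [232.87037037 154.75308642]
135 [[108, 106, 110], [108, 107, 111], [115, 114, 118], [114, 111, 116], [116, 114, 118], [123, 118, 122], [122, 117, 119], [125, 117, 120], [127, 118, 121], [127, 117, 120], [126, 114, 116], [158, 144, 142], [219, 204, 198], [213, 197, 189], [208, 191, 185], [211, 190, 187], [217, 122, 42], [173, 96, 43], [154, 80, 29], [156, 82, 31], [159, 91, 62], [174, 124, 105], [179, 90, 31], [203, 109, 34], [159, 87, 59], [143, 109, 103], [149, 117, 113], [136, 99, 92]]
-0.1 [np.float64(157.3), np.float64(156.4), np.float64(155.6), np.float64(151.0), np.float64(150.0)]
-0.05 [np.float64(158.0), np.float64(157.1), np.float64(156.0), np.float64(151.6), np.float64(150.6)]
0.0 [np.float64(158.8), np.float64(157.8), np.float64(156.3), np.float64(152.2), np.float64(151.3)]
0.05 [np.float64(159.5), np.float64(158.5), np.float64(156.7), np.float64(152.9), np.float64(151.9)]
0.1 [np.float64(160.2), np.float64(159.2), np.float64(157.0), np.float64(153.6), np.float64(152.6)]
```

apply_moves([
  [1.6,-4,0],
  [1.6,-4,0],
  [1.6,-4,0],
  [1.6,-4,0],
  [1.7,-4,0],
  [0,0,0],
  [0,0,0],
  [0,0,0],
], spin=[0,0,0,0,0,8.4,8.4,8.4], jaw=[-0.3,-0.3,-0.3,-0.3,-0.3,-0.3,-0.3,-0.3])

```text
clock: 11.7
eef_pos: [0.4333, -0.2314, 0.2502]
ee_rot: [[-0.902, 0.433, 0.0], [0.433, 0.902, -0.0], [-0.0, -0.0, -1.0]]
contact_force: [0.3, -0.5, 0.7]
grip_width: 0.0556
grasp_force: 0.0
```

apply_moves([
  [0,0,0],
  [0,0,0],
  [0,0,0],
  [0,0,0],
  [0,0,0],
  [0,0,0],
  [0,0,0],
  [0,0,0],
], spin=[8.4,8.4,8.4,8.4,8.4,8.4,8.3,0], jaw=[-0.3,-0.3,-0.3,-0.3,-0.3,-0.3,-0.3,-0.3])

```text
clock: 12.5
eef_pos: [0.4335, -0.2309, 0.2502]
ee_rot: [[-0.104, 0.995, 0.0], [0.995, 0.104, -0.0], [-0.0, 0.0, -1.0]]
contact_force: [-0.3, -0.2, 1.0]
grip_width: 0.0553
grasp_force: 0.0
```

Run:
```python
from workcell import eyes,monitor
from h import *;import pickle
o=monitor.get_obs();print(o["eef_pos"],o["ee_rot"].round(3).tolist())
w=eyes.capture("wrist");pickle.dump(w,open("w7.pkl","wb"))
cv2.imwrite("pics/w7.png",w["pixels"][...,::-1])
print([proj(w,[x,y,.122])[0].round(0).tolist() for x,y in((.4264,-.1739),(.4391,-.2905))])
```

```text
[ 0.43351508 -0.23091393  0.25019463] [[-0.104, 0.995, 0.0], [0.995, 0.104, -0.0], [-0.0, 0.0, -1.0]]
[[273.0, 132.0], [274.0, 261.0]]
```

View pics/w7.png

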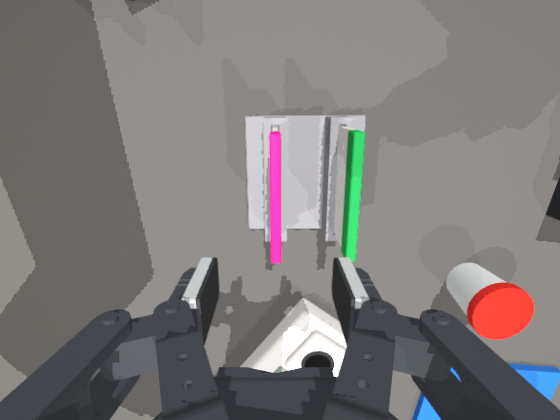

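Run:
```python
from workcell import monitor
from h import *;import pickle
w=pickle.load(open("w7.pkl","rb"));t=pickle.load(open("c0.pkl","rb"))["top"]
o=monitor.get_obs()
k=cv2.inRange(cv2.cvtColor(w["pixels"],cv2.COLOR_RGB2HSV),(155,170,150),(172,255,255));p=cv2.findNonZero(k);r=cv2.minAreaRect(p);b=cv2.boxPoints(r);print(r)
rows=p[:,0]
for z in(.119,.122):
    E=[]
    for y in(140,150,240,250):
        s=rows[rows[:,1]==y][:,0];E.append(atz(w,((s.min()+s.max())/2,y),z))
    ends=[atz(w,(275.5,rows[:,1].min()-.5),z),atz(w,(276,rows[:,1].max()+.5),z)]
    T=np.array([(e-o["eef_pos"])@o["ee_rot"] for e in E+ends]);print(z,np.round(E,4).tolist());print(T.round(4).tolist())
```

```text
((274.9999694824219, 196.99996948242188), (129.99996948242188, 9.999998092651367), 90.0)
0.119 [[0.4285, -0.1805, 0.119], [0.4294, -0.1887, 0.119], [0.4384, -0.2705, 0.119], [0.4395, -0.2806, 0.119]]
[[0.0507, 0.0005, 0.1312], [0.0424, 0.0004, 0.1312], [-0.0399, 0.0005, 0.1312], [-0.05, 0.0005, 0.1312], [0.0576, 0.0009, 0.1312], [-0.063, 0.0009, 0.1312]]
0.122 [[0.4285, -0.1802, 0.122], [0.4293, -0.1883, 0.122], [0.4383, -0.2692, 0.122], [0.4393, -0.2792, 0.122]]
[[0.051, 0.0005, 0.1282], [0.0428, 0.0004, 0.1282], [-0.0386, 0.0005, 0.1282], [-0.0486, 0.0005, 0.1282], [0.0578, 0.0009, 0.1282], [-0.0614, 0.0009, 0.1282]]
```

apply_moves([
  [-0.2,0.05,4],
  [0,0,4],
  [0,0,3],
  [0,0,1.4],
  [0,0,1],
  [0,0,0],
], spin=[0,0,0,0,0,0], jaw=[-0.3,-0.3,-0.3,-0.3,-0.3,-0.3])

```text
clock: 13.15
eef_pos: [0.4337, -0.2324, 0.1153]
ee_rot: [[-0.108, 0.994, -0.001], [0.994, 0.108, 0.001], [0.001, -0.001, -1.0]]
contact_force: [0.3, 0.7, -0.1]
grip_width: 0.0553
grasp_force: 0.0
```

apply_moves([
  [0,0,0],
  [0,0,0],
  [0,0,0],
  [0,0,0],
  [0,0,0],
  [0,0,0],
], spin=[0,0,0,0,0,0], jaw=[1,1,1,1,1,1], newtons=80)

```text
clock: 13.75
eef_pos: [0.4348, -0.2332, 0.1171]
ee_rot: [[-0.107, 0.994, 0.002], [0.994, 0.107, -0.001], [-0.001, 0.002, -1.0]]
contact_force: [-0.2, 1.5, 5.6]
grip_width: 0.0071
grasp_force: 78.6
```

apply_moves([
  [0,0,-1],
  [0,0,-2],
  [0,0,-3],
  [0,0,-4],
  [0,0,-4],
  [0,0,0],
  [0,0,0],
], spin=[0,0,0,0,0,0,0], jaw=[1,1,1,1,1,1,1])

```text
clock: 14.45
eef_pos: [0.4344, -0.233, 0.2571]
ee_rot: [[-0.106, 0.994, 0.002], [0.994, 0.106, -0.001], [-0.001, 0.001, -1.0]]
contact_force: [-0.2, 0.1, -2.2]
grip_width: 0.0066
grasp_force: 78.7
```

Run:
```python
from workcell import eyes,monitor
from h import *;import pickle
o=monitor.get_obs();print(o["eef_pos"],o["contact_force"],o["torque"],o["grip_width"])
c={n:eyes.capture(n) for n in("scene","wrist","top")};pickle.dump(c,open("c8.pkl","wb"))
im=np.zeros((600,800,3),np.uint8)
im[:420,:400]=c["wrist"]["pixels"][:,80:480,::-1]
im[:400,400:]=crop(c["scene"],150,140,250,240,4)
cv2.imwrite("pics/comp8.png",im[:420])
```

```text
[ 0.43441385 -0.23302593  0.25710111] [-0.17216131  0.08725091 -2.16835467] [0.05435391 0.0135796  0.02651248] 0.0066498395796089245
```

View pics/comp8.png

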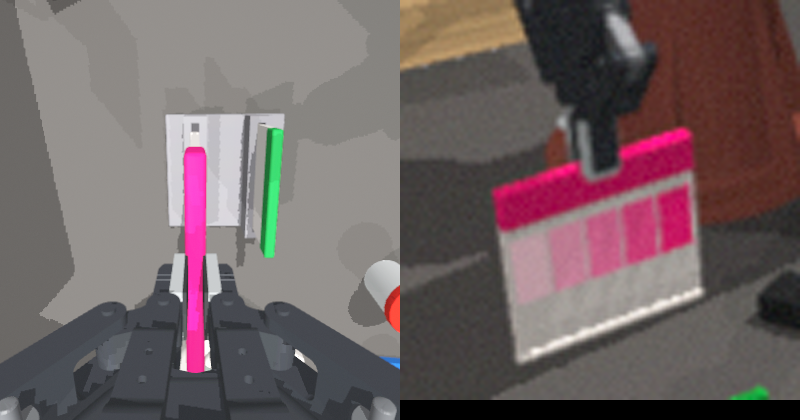

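The chart is lifted out in a centred, upright grip, with the patches facing the scene camera (+x). Its bottom corners in the scene image are (179.3,230) and (225.8,213.3). I'll check the chart pose in the grip against those.

Run:
```python
from workcell import monitor
from h import *;import pickle
o=monitor.get_obs();c=pickle.load(open("c8.pkl","rb"));s,w=c["scene"],c["wrist"]
p=o["eef_pos"];R=o["ee_rot"];X=np.array([R[0,1],R[1,1],0]);Y=np.array([R[0,0],R[1,0],0])
# chart x = tool y, chart y= tool x (world +y)
S=lambda x,y:(150+(x-400)/4,140+y/4)
obs={"botL":((.0035,-.06,0),S(517,361)),"botR":((.0035,.06,0),S(703,294)),"topL":((.005,-.06,.112),S(494,190)),"topR":((.005,.06,.112),S(691,130)),"railbotL":((.005,-.06,.088),S(501,233)),"railbotR":((.005,.06,.088),S(694,170))}
from scipy.optimize import least_squares
def pr(v,l): 
    dy,dz,rol,pit=v  # roll in-plane about X, pitch about Y
    lx,ly,lz=l; ly2=ly*np.cos(rol)-lz*np.sin(rol)+0; lz2=ly*np.sin(rol)+lz*np.cos(rol)
    lx2=lx+ (lz-.1)*np.sin(pit)
    ly2=ly*np.cos(rol)-(lz-.1)*np.sin(rol); lz2=ly*np.sin(rol)+(lz-.1)*np.cos(rol)
    return proj(s,p+X*lx2+Y*(dy+ly2)+np.array([0,0,dz+lz2]))[0]
f=lambda v:np.concatenate([pr(v,l)-q for l,q in obs.values()])
q=least_squares(f,[0,-.007,0,0]);print(q.x.round(4),q.fun.round(1))
q=least_squares(lambda v:f([v[0],v[1],v[2],0]),[0,-.007,0]);print(q.x.round(4),q.fun.round(1))
k=cv2.inRange(cv2.cvtColor(w["pixels"],cv2.COLOR_RGB2HSV),(155,170,120),(172,255,255));pts=cv2.findNonZero(k)[:,0]
for y in(155,200,240):
    x=pts[pts[:,1]==y][:,0]; e=atz(w,((x.min()+x.max())/2,y),p[2]-.007+.012);print(y,((e-p)@R).round(4))
print("far end",((atz(w,(275,pts[:,1].min()-.5),p[2]+.005)-p)@R).round(4))
```

```text
[-0.0017 -0.0042 -0.0034  0.0037] [ 0.3  0.4 -0.7  0.3  0.6  0.5 -0.2  0.   0.1 -0.6 -0.3 -0.7]
[-0.0017 -0.0041 -0.0039] [ 0.4  0.4 -0.6  0.4  0.5  0.5 -0.2  0.   0.1 -0.6 -0.3 -0.7]
155 [ 0.0579  0.0005 -0.0049]
200 [ 0.038   0.0005 -0.0049]
240 [ 0.0187  0.0003 -0.005 ]
far end [ 0.0614  0.0005 -0.0049]
```

apply_moves([
  [0,0,-1.5],
  [0,0,-1.5],
  [3.4,1.66,0],
  [3.4,1.66,0],
  [3.4,1.66,0],
  [3.4,1.66,0],
  [3.4,1.66,0],
  [3.4,1.66,0],
], spin=[3.2,3.2,0,0,0,0,0,0], jaw=[1,1,1,1,1,1,1,1])

```text
clock: 15.4
eef_pos: [0.5346, -0.0277, 0.2848]
ee_rot: [[0.005, 1.0, -0.002], [1.0, -0.005, 0.0], [0.0, -0.002, -1.0]]
contact_force: [0.7, -0.6, -1.0]
grip_width: 0.007
grasp_force: 78.7
```

apply_moves([
  [3.4,1.66,0],
  [3.4,1.66,0],
  [3.4,1.66,0],
  [3.4,1.66,0],
  [0,0,0],
  [0,0,0],
], spin=[0,0,0,0,0,0], jaw=[1,1,1,1,1,1])

```text
clock: 16.0
eef_pos: [0.6014, 0.1069, 0.2844]
ee_rot: [[0.004, 1.0, -0.003], [1.0, -0.004, -0.0], [-0.001, -0.003, -1.0]]
contact_force: [-0.7, 0.1, -1.8]
grip_width: 0.0068
grasp_force: 78.7
```

apply_moves([
  [0,0,3],
  [0,0,3],
  [0,-0.05,2],
  [0,0,0],
  [0,0,0],
], spin=[0,0,0,0,0], jaw=[1,1,1,1,1])

```text
clock: 16.5
eef_pos: [0.6011, 0.1054, 0.2064]
ee_rot: [[0.007, 1.0, -0.001], [1.0, -0.007, -0.0], [-0.0, -0.001, -1.0]]
contact_force: [0.6, 1.0, -1.0]
grip_width: 0.0067
grasp_force: 78.8
```

apply_moves([
  [0,0,0.5],
  [0,0,0.5],
  [0,0,0.5],
  [0,0,0],
  [0,0,0],
], spin=[0,0,0,0,0], jaw=[1,1,1,1,1])

```text
clock: 17.0
eef_pos: [0.6014, 0.1063, 0.1911]
ee_rot: [[0.005, 1.0, -0.0], [1.0, -0.005, -0.0], [-0.0, -0.0, -1.0]]
contact_force: [0.3, 0.3, -1.1]
grip_width: 0.0068
grasp_force: 78.8
```

apply_moves([
  [0,0,0.5],
  [0,0,0.3],
  [0,0,0],
  [0,0,0],
], spin=[0,0,0,0], jaw=[1,1,1,1])

```text
clock: 17.4
eef_pos: [0.6014, 0.1063, 0.183]
ee_rot: [[0.005, 1.0, -0.0], [1.0, -0.005, -0.0], [-0.0, -0.0, -1.0]]
contact_force: [-0.1, 0.2, -1.0]
grip_width: 0.0067
grasp_force: 78.8
```

apply_moves([
  [0,0,0.2],
  [0,0,0.2],
  [0,0,0],
  [0,0,0],
], spin=[0,0,0,0], jaw=[1,1,1,1])

```text
clock: 17.8
eef_pos: [0.6015, 0.1063, 0.1791]
ee_rot: [[0.005, 1.0, -0.0], [1.0, -0.005, 0.0], [0.0, -0.0, -1.0]]
contact_force: [0.7, -0.1, -1.9]
grip_width: 0.0068
grasp_force: 78.7
```

apply_moves([
  [0,0,0.2],
  [0,0,0.1],
  [0,0,0],
  [0,0,0],
], spin=[0,0,0,0], jaw=[1,1,1,1])

```text
clock: 18.2
eef_pos: [0.6017, 0.1063, 0.1764]
ee_rot: [[0.005, 1.0, 0.001], [1.0, -0.005, 0.0], [0.0, 0.001, -1.0]]
contact_force: [1.7, -1.0, 3.1]
grip_width: 0.0068
grasp_force: 79.4
```

apply_moves([
  [0,0,0.2],
  [0,0,0.1],
  [0,0,0],
  [0,0,0],
], spin=[0,0,0,0], jaw=[1,1,1,1])

```text
clock: 18.6
eef_pos: [0.6021, 0.1063, 0.1739]
ee_rot: [[0.005, 1.0, 0.002], [1.0, -0.005, 0.0], [0.0, 0.002, -1.0]]
contact_force: [1.6, 0.4, 7.2]
grip_width: 0.0066
grasp_force: 79.9
```

apply_moves([
  [0,0.1,0.2],
  [0,0,0.1],
  [0,0,0],
  [0,0,0],
], spin=[0,0,0,0], jaw=[1,1,1,1])

```text
clock: 19.0
eef_pos: [0.6033, 0.1063, 0.1713]
ee_rot: [[0.005, 1.0, 0.002], [1.0, -0.005, 0.0], [0.0, 0.002, -1.0]]
contact_force: [0.3, -0.1, 10.4]
grip_width: 0.0068
grasp_force: 80.3
```

apply_moves([
  [0,0,0.2],
  [0,0,0],
  [0,0,0],
], spin=[0,0,0], jaw=[1,1,1])

```text
clock: 19.3
eef_pos: [0.6023, 0.1063, 0.1679]
ee_rot: [[0.005, 1.0, -0.0], [1.0, -0.005, -0.0], [-0.0, -0.0, -1.0]]
contact_force: [0.6, 1.3, -0.3]
grip_width: 0.007
grasp_force: 79.1
```

apply_moves([
  [0,0,0.2],
  [0,0,0],
  [0,0,0],
], spin=[0,0,0], jaw=[1,1,1])

```text
clock: 19.6
eef_pos: [0.602, 0.1063, 0.1654]
ee_rot: [[0.006, 1.0, -0.001], [1.0, -0.006, -0.0], [-0.0, -0.001, -1.0]]
contact_force: [0.8, 0.9, -3.3]
grip_width: 0.0068
grasp_force: 78.4
```

apply_moves([
  [0,0,0.1],
  [0,0,0],
  [0,0,0],
], spin=[0,0,0], jaw=[1,1,1])

```text
clock: 19.9
eef_pos: [0.6023, 0.1063, 0.165]
ee_rot: [[0.005, 1.0, -0.0], [1.0, -0.005, -0.0], [-0.0, -0.0, -1.0]]
contact_force: [-0.1, 0.4, -2.5]
grip_width: 0.0066
grasp_force: 78.6
```

apply_moves([
  [0,0,0.1],
  [0,0,0],
  [0,0,0],
], spin=[0,0,0], jaw=[1,1,1])

```text
clock: 20.2
eef_pos: [0.6026, 0.1064, 0.1643]
ee_rot: [[0.005, 1.0, 0.0], [1.0, -0.005, 0.0], [0.0, 0.0, -1.0]]
contact_force: [0.3, -0.4, 0.8]
grip_width: 0.0066
grasp_force: 79.0
```

apply_moves([
  [0,0,0.1],
  [0,0,0],
  [0,0,0],
], spin=[0,0,0], jaw=[1,1,1])

```text
clock: 20.5
eef_pos: [0.6032, 0.1064, 0.1642]
ee_rot: [[0.005, 1.0, 0.002], [1.0, -0.005, 0.0], [0.0, 0.002, -1.0]]
contact_force: [-0.1, -0.1, 6.8]
grip_width: 0.0068
grasp_force: 79.8
```

apply_moves([
  [0,0,0.1],
  [0,0,0.1],
  [0,0,0],
], spin=[0,0,0], jaw=[1,1,1])

```text
clock: 20.8
eef_pos: [0.6046, 0.1064, 0.164]
ee_rot: [[0.005, 1.0, 0.006], [1.0, -0.005, 0.0], [0.0, 0.006, -1.0]]
contact_force: [0.0, 0.2, 18.6]
grip_width: 0.0066
grasp_force: 81.3
```

apply_moves([
  [0,0,0.06],
  [0,0,0],
], spin=[0,0], jaw=[1,1])

```text
clock: 21.0
eef_pos: [0.605, 0.1064, 0.164]
ee_rot: [[0.005, 1.0, 0.007], [1.0, -0.005, 0.0], [0.0, 0.007, -1.0]]
contact_force: [-1.7, -0.7, 22.3]
grip_width: 0.0068
grasp_force: 81.8
```

apply_moves([
  [0,0,0.03],
  [0,0,0],
  [0,0,0],
  [0,0,0],
  [0,0,0],
  [0,0,0],
  [0,0,0],
], spin=[0,0,0,0,0,0,0], jaw=[1,1,1,1,1,1,1])

```text
clock: 21.7
eef_pos: [0.6051, 0.1064, 0.1639]
ee_rot: [[0.005, 1.0, 0.007], [1.0, -0.005, 0.0], [0.0, 0.007, -1.0]]
contact_force: [-1.3, -0.4, 23.8]
grip_width: 0.0067
grasp_force: 82.1
```

apply_moves([
  [0,-0.1,-0.2],
  [0,0,-0.2],
  [0,0,0],
  [0,0,0],
], spin=[0,0,0,0], jaw=[1,1,1,1])

```text
clock: 22.1
eef_pos: [0.6017, 0.1064, 0.1642]
ee_rot: [[0.005, 1.0, 0.0], [1.0, -0.005, 0.0], [0.0, 0.0, -1.0]]
contact_force: [0.5, -0.2, 2.4]
grip_width: 0.007
grasp_force: 79.3
```

apply_moves([
  [0,0,0],
  [0,0,0],
  [0,0,0],
  [0,0,0],
  [0,0,-1],
  [0,0,-3],
  [0,0,-4],
  [0,0,-4],
], spin=[0,0,0,0,0,0,0,0], jaw=[0,-0.3,-0.3,-0.3,-0.3,-0.3,-0.3,-0.3])

```text
clock: 22.9
eef_pos: [0.601, 0.1063, 0.2862]
ee_rot: [[0.005, 1.0, -0.0], [1.0, -0.005, -0.0], [-0.0, -0.0, -1.0]]
contact_force: [0.9, 0.6, -0.2]
grip_width: 0.0553
grasp_force: 0.0
```

Run:
```python
from workcell import eyes,monitor
from h import *;import pickle
from scipy.optimize import least_squares
o=monitor.get_obs();print(o["clock"],o["eef_pos"],o["contact_force"],o["grip_width"])
c={n:eyes.capture(n) for n in("scene","wrist","top")};pickle.dump(c,open("c9.pkl","wb"))
# rail front face mask in scene vs model for lean th & height dz
s=c["scene"];m=cv2.inRange(cv2.cvtColor(s["pixels"],cv2.COLOR_RGB2HSV),(155,120,90),(175,255,255));m[:, :300]=0;m[:,420:]=0;m[:150]=0;m[262:]=0
n,l,st,ce=cv2.connectedComponentsWithStats(m);i=1+st[1:,4].argmax();print(st[i],ce[i])
h=cv2.convexHull(cv2.findNonZero((l==i).astype(np.uint8)));A=cv2.minAreaRect(h);print(A)
for th in(-.1,0,.1):
  for dz in(0,.006):
    P=[]
    for lx in(-.005,.005):
      for y in(-.06,.06):
        for z in(.1,.124):  # above hinge
          z=z+dz; P.append([.6005+lx*np.cos(th)-z*np.sin(th),.1067+y,.045+z*np.cos(th)+lx*np.sin(th)])
    q=proj(s,P).astype(np.float32);k=np.zeros_like(m);cv2.fillConvexPoly(k,cv2.convexHull(q).round().astype(int),1);ys,xs=np.nonzero(k);print(th,dz,q.min(0).round(1),q.max(0).round(1),xs.mean().round(1),ys.mean().round(1))
# green, cup, vial drift in scene vs c0
s0=pickle.load(open("c0.pkl","rb"))
for n,b in(("scene",(185,330,225,385)),("scene",(190,235,250,300))):
    x0,y0,x1,y1=b;print(np.abs(s0[n]["pixels"][y0:y1,x0:x1].astype(int)-c[n]["pixels"][y0:y1,x0:x1]).mean().round(1))
```

```text
22.9 [0.60102021 0.10629686 0.28619712] [ 0.87732547  0.55759996 -0.16963985] 0.05532986824961709
[342 202  42  23 439] [362.15261959 212.97494305]
((362.4610595703125, 212.88865661621094), (10.099283218383789, 45.30519485473633), 70.70995330810547)
-0.1 0 [343.5 203.5] [387.1 227.8] 365.0 215.8
-0.1 0.006 [343.9 201.5] [387.6 225.8] 365.4 213.8
0 0 [340.9 201.2] [383.8 225.3] 362.5 213.0
0 0.006 [341.1 199.1] [384.1 223.2] 362.2 210.9
0.1 0 [338.4 199.3] [380.4 223.3] 358.9 211.1
0.1 0.006 [338.4 197.1] [380.6 221. ] 359.2 208.9
4.4
14.3
```

```bash
python3 -c "
from workcell import ticket
print(ticket.finish_job())"
```

```text
the job is handed in; nothing more can be done
None
```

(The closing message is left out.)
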